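Prop the drying cabinet's door at the stay's middle hole

TASK

Prop the drying cabinet's self-closing door ajar so that the glassware can air: lift the perforated stay by its knob, push the door out with it, and drop the middle one of its five holes over the peg on the roof until the bar lies fully down and the peg holds the door, then let go. Work gently, as the peg plate and the stay bend easily, do not let the door slam, and leave the timer on the roof and the beaker beside the cabinet where they are.

Things in the scene. Friction and masses are not known exactly. Their poses are not given: they have to be found in the camera images.
- cabinet: glassware drying cabinet, fixed: white sheet-metal box with clear side windows and a glazed front door, 200 deep x 280 wide x 165 mm high. Origin at the centre of its underside; x from the door to the back, y to its left (hinge side), z up. Roof top at z = 165 mm. The door's upright hinge axis is at x = -109, y = +134 mm.
- door (a joint): glazed door, hinged at its left edge, opening towards the robot. Angle in rad: 0 shut, grows as it opens, stop at 1.2. A closer spring always pulls it shut: holding it open takes about 2.5 to 4 N pushed along the stay. At the middle hole it stands at 0.49 to 0.64; each hole farther from the pin opens it about 0.16 more.
- stay: flat steel bar 20 wide, 4 mm thick, five 9 mm holes, black knob at its free end; 0.11 to 0.19 kg. Origin: its tilt pin (z = 177.5 mm) in a clevis on the door's top, 190 mm from the hinge axis, level with that axis in x when the door is shut. x along the bar to the knob, z up. The knob end lifts up to 0.8 rad and falls if let go. Lowest, it is level, underside 10.5 mm above the roof.
- stay_middle_hole (a point): centre of the stay's middle hole, at the bar's underside, 149 mm along the stay's x from the pin. The holes lie on the bar's middle line at 97, 123, 149, 175 and 201 mm.
- stay_knob (a point): grip point on the axis of the stay's knob, 225 mm along the stay's x, 28 mm along its z. The knob is an upright cylinder 16 mm in diameter, from 12 to 42 mm above the middle of the bar's thickness. Gripped across the bar, it can tilt between the fingers. At the start the stay lies level beside the peg, swung towards the hinge side.
- stay_swivel (a joint): level swing of the stay about its clevis on the door, in rad: 0 when the bar stands square to the door, pointing back over the roof; grows as the knob swings towards the hinge side. The bar's yaw seen from the cabinet is this minus the door's angle. With the middle hole on the peg the bar points straight back within 0.06 rad.
- peg_plate: slotted aluminium plate, 64 x 30 x 4 mm, fixed to the roof behind the door, with an upright steel peg clamped in its slot. Origin at the middle of its underside, at x = -62, y = -28 mm of the cabinet, on the roof; x along the slot, as the cabinet's x. The plate and the stay bend if stay and peg press on each other with over 16 N.
- slot_middle (a point): middle of the slot, on the plate's top. The peg is clamped in the slot somewhere within 10 mm of this point, along the cabinet's x: where is not measured, it must be seen or felt. The peg is 7 mm thick, tapers to 5 mm over its last 1.5 mm and ends 21 mm above the roof; the nut round its foot ends 10 mm above the roof.
- timer: white kitchen-style countdown timer, 62 x 68 x 18 mm, loose on the cabinet's roof near its right rear corner; origin at the centre of its underside. To be left alone.
- beaker: low glass beaker with a pale filling, 55 x 60 x 70 mm, loose on the worktop left of the cabinet; origin at the centre of its underside. To be left alone.

How it is judged:
On the way, in this order (a step that is already met when the one before it is completed fails the run):
1. the stay's knob end is lifted (angle between stay's own z axis and vertical above 0.05 rad), for 0.1 s.
2. the door is pushed open about as far as the middle hole needs (value of joint door above 0.47 rad), for 0.1 s.
At the end, for the whole second after the job is handed in: The door rests at the middle hole's opening (0.483 to 0.648 rad), still, with the stay lying down level (within 0.02 rad) over the peg, and the peg carrying the closer's pull (over 0.5 N) (value of joint door between 0.483 and 0.648 rad and angle between stay's own z axis and vertical below 0.02 rad and contact force between stay and peg_plate above 0.5 N and velocity of joint door between -0.03 and 0.03 rad/s); the robot touches nothing.
It fails at once if the peg or the stay is forced (contact force between stay and peg_plate above 16 N).
It fails at once if the door slams towards shut (velocity of joint door below -3 rad/s).
It fails at once if the timer or the beaker is moved by over 20 mm (distance of any of timer, beaker from where it was at the start of the episode above 0.02 m).
It also fails if it takes over 58 s, if anything falls off the work surface, if the arm or the gripper's body presses on something with over 40 N, if the wrist force passes 120 N, or if a joint passes its speed limit or range.

ROBOT

A 6-joint arm with a two-finger parallel gripper is mounted at the origin on a cart in front of the work surface, level with it; the furniture and walls round the work are solid. World frame = base frame: x ahead of the robot, y to its left, z up, the work surface at z = 0. Lengths are in m, angles in rad, forces in N, time in s.
With the tool pointing down it reaches from about 0.35 to 0.925 m from the base axis. Payload 6.4 kg.
Tool frame: the origin (TCP) lies at the very end of the fingers, on their centre line; the grasp point (between the pads) lies 19 mm behind it (r.tcp_to_grasp is the distance from the TCP to the grasp point, in m); z points along the fingers, y is the line along which they close (so a half turn about z gives the same grasp; the last joint's range is limited). The gripper opens to 94 mm and grips with 3 to 60 N. Pads are 16 mm wide; open, the fingers measure 119 mm over their backs; the gripper's body (75 mm by 177 mm) begins 78 mm behind the grasp point.
Start: joints at [-1.409, 0.245, 1.558, -0, 1.339, -0.174], TCP at [0.214, -0.614, 0.205] pointing down, gripper open.
Joint ranges: [-3.13, 3.13], [-1.02, 2.26], [0.13, 2.54], [-0.95, 4.09], [0.21, 2.88], [-2.74, 2.74]. Speed limits (rad/s): [2.57, 2.57, 3.14, 3.14, 3.14, 3.14].

INTERFACE

Orientations are given as [roll, pitch, yaw] about the fixed x, y, z axes, in that order (R = Rz(yaw) Ry(pitch) Rx(roll)).
In Python, from rig import get_state, snapshot, r, models gives the robot as it stands.
- The arm moves only by the shell command python3 -m crank 'ROWS' [FORCE]. ROWS is a JSON object whose key "moves" holds a list of rows, 1 to 5 of them, each of 7 numbers: a rotation vector rx, ry, rz in normalised numbers (1 is 90 degrees), then dx, dy, dz in a scale on which 1.0 is 1 m, then the finger opening in m; each row shifts and turns the commanded pose from where the row before left it, along the tool's axes as they then stand; what a row does not reach is not made up. A row lasts 1/12 s, in which the tool goes at most 0.0417 m and 0.125 rad, less where a joint would pass 70% of its speed; a pose out of reach is approached as far as the arm can. The fingers move at their own pace and stop on an object; FORCE is the grip in N (left out, the last holds). Time passes only in rows, so rows that do not move let the fingers close. It prints the time, the measured TCP pose, the force, the opening and the grip force at its end. Shift and turn numbers lie between -1 and 1, and a call with a number outside is refused. Input that does not fit is refused with a message, and nothing moves.
- get_state(): the state, without advancing time (a new reading comes with each control period).
- snapshot(name): name is "side" or "top"; returns a dict with "image" (480x640x3 uint8, blue, green, red), "fx", "fy", "cx", "cy" (pixels), "D" ([k1, k2, p1, p2, k3] as OpenCV has them; the pictures are not rectified), "world_from_camera" (4x4, takes a point from camera to world coordinates). Camera axes: x right, y down, z forward; pixel columns grow to the right and rows downward; lengths in m; the calibration is good to about 2 mm. A picture is of the moment at which its call begins. There is no depth.
- r.close_job(): hands the job in; it is judged then, once.
Trained networks look in the newest picture that a camera, given by its name, has taken for a name from the list of things; names that differ only in an ending like _2 or _b are one class to them, and where a whole thing is asked for, a point or a joint stands for the part that bears it (a point fixed in the world has none). Each returns a list of dicts, best first, with "score" (0 to 1); they miss things now and then, are a little off and sometimes report something else, mostly with a low value. They report only what shows in the picture. A call takes as long as a camera call.
- models.masks_of(camera, thing): "region" (480x640 bool, what is visible of it) and "centre" ([column, row] in pixels, amid what is visible of it).
The state is a dict: "t": time; "joints": joint angles; "qvel": joint speeds; "joint_torque": joint torques, N m; "tool_pos": TCP position; "tool_rot": TCP orientation; "contact_force": force on the tool from outside, world axes, zero at the start; "ft_torque": the same for the moment, N m; "finger_gap": finger opening in m; "gripper_force": force on a finger pad.
Only numpy, scipy, OpenCV 4.12 (cv2) and the standard library are available. Lean on these libraries where they do the work, as an engineer would, in place of code of your own. Each camera call takes 0.05 s, during which the arm holds its last target. There are 200 camera calls.

## Working session

There is one attempt and no reset: what is moved stays moved. The work goes in short steps, Python scripts to look and compute and a shell command to move; the robot and the scene stay as the last step left them, time stands still between calls to the robot, and variables do not carry over. Pictures are saved under pics/ and viewed, at most 10 in all, crops included, and the job is handed in when it is done.

```bash
mkdir -p pics; ls
cat > h.py <<'E'
import numpy as np, cv2
from rig import get_state, snapshot, r, models
def ray(s,px):
    K=np.array([[s["fx"],0,s["cx"]],[0,s["fy"],s["cy"]],[0,0,1.]])
    u=cv2.undistortPoints(np.array([[px]],float),K,np.array(s["D"],float))[0,0]
    T=np.array(s["world_from_camera"]); return T[:3,3],T[:3,:3]@np.array([u[0],u[1],1.])
def atz(s,px,z):
    o,d=ray(s,px); return o+d*(z-o[2])/d[2]
def proj(s,P):
    K=np.array([[s["fx"],0,s["cx"]],[0,s["fy"],s["cy"]],[0,0,1.]])
    T=np.linalg.inv(np.array(s["world_from_camera"]))
    return cv2.projectPoints(np.atleast_2d(np.array(P,float)),cv2.Rodrigues(T[:3,:3])[0],T[:3,3],K,np.array(s["D"],float))[0][:,0]
def tri(sa,pa,sb,pb):
    o1,d1=ray(sa,pa);o2,d2=ray(sb,pb)
    A=np.c_[d1,-d2];t=np.linalg.lstsq(A,o2-o1,rcond=None)[0]
    a=o1+d1*t[0];b=o2+d2*t[1];return (a+b)/2,np.linalg.norm(a-b)
E
python3 - <<'E'
from h import *
for c in("top","side"):
    s=snapshot(c);cv2.imwrite(f"pics/{c}0.png",s["image"])
    print(c,s["fx"],np.round(s["world_from_camera"],3).tolist())
    for n in("cabinet","door","stay","stay_knob","stay_middle_hole","peg_plate","slot_middle","timer","beaker"):
        for m in models.masks_of(c,n)[:2]: 
            ys,xs=np.nonzero(m["region"]);print(n,round(m["score"],2),np.round(m["centre"],1),xs.min(),xs.max(),ys.min(),ys.max())
st=get_state();print(st["t"],st["tool_pos"],st["tool_rot"],st["finger_gap"])
E
```

```text
pics
top 586.2583574137038 [[0.003, -0.994, 0.109, 0.39], [-1.0, -0.002, 0.006, -0.2], [-0.006, -0.109, -0.994, 1.359], [0.0, 0.0, 0.0, 1.0]]
cabinet 0.61 [347.4 244.5] 270 423 184 309
cabinet 0.53 [325.2 266.4] 270 380 233 295
door 0.73 [337.  284.3] 269 415 233 308
door 0.37 [321.5 264.5] 270 381 234 295
stay 0.9 [327.3 269.3] 270 381 234 295
stay_knob 0.62 [341.5 288.5] 270 414 233 308
stay_knob 0.61 [325.3 259.8] 269 381 233 295
stay_middle_hole 0.65 [324.9 264.3] 270 381 234 296
peg_plate 0.96 [366.5 263.9] 357 372 252 279
peg_plate 0.34 [324.4 267.5] 270 380 234 294
slot_middle 0.65 [366.1 264.8] 358 371 253 278
slot_middle 0.37 [324.  264.9] 269 381 233 295
timer 0.82 [405.1 203.8] 385 421 191 224
side 468.16796873182216 [[-0.992, -0.045, 0.116, 0.423], [-0.123, 0.523, -0.844, 0.545], [-0.023, -0.851, -0.524, 0.59], [0.0, 0.0, 0.0, 1.0]]
cabinet 0.76 [325.2 251.5] 251 393 178 320
door 0.67 [369.8 232.3] 306 394 183 316
stay 0.86 [335.7 222.7] 306 381 191 249
stay_knob 0.56 [333.2 225.1] 307 382 190 249
stay_middle_hole 0.89 [338.1 223.8] 306 382 190 249
peg_plate 0.75 [350.9 202.5] 338 362 194 206
slot_middle 0.54 [347.  202.3] 338 360 196 206
timer 0.92 [299.  179.8] 285 315 171 190
beaker 0.62 [361.1 363.1] 345 378 339 392
1.0 [ 0.21418768 -0.61371798  0.20548685] [3.14154833e+00 1.37825546e-05 3.35797580e-01] 0.09417624249921328
```

View pics/top0.png

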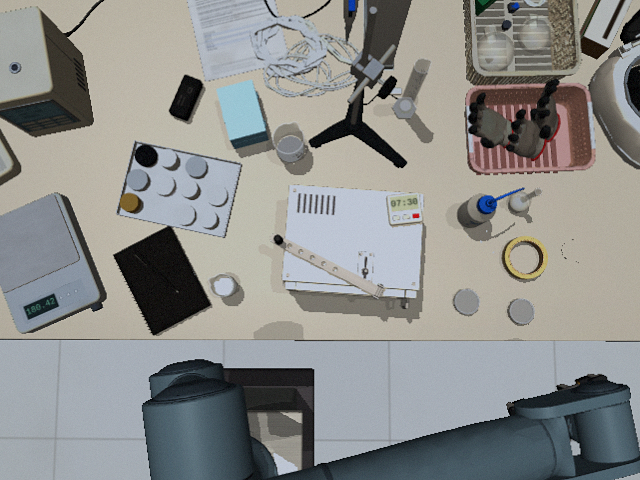

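View pics/side0.png

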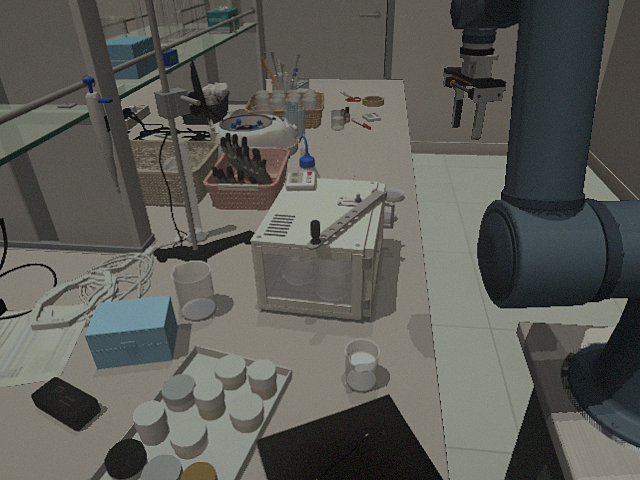

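The top view shows the knob at about (278,240), the bar running to the clevis at (380,291), and the plate at (366,265). The side view shows the knob at (315,230). I'll zoom in next.

Run:
```python
import cv2
a=cv2.imread("pics/top0.png")[182:314,264:434]
cv2.imwrite("pics/topz.png",cv2.resize(a,None,fx=4.5,fy=4.5,interpolation=cv2.INTER_CUBIC))
a=cv2.imread("pics/side0.png")[175:325,245:400]
cv2.imwrite("pics/sidez.png",cv2.resize(a,None,fx=4,fy=4,interpolation=cv2.INTER_CUBIC))
```

```text
(no output)
```

View pics/topz.png

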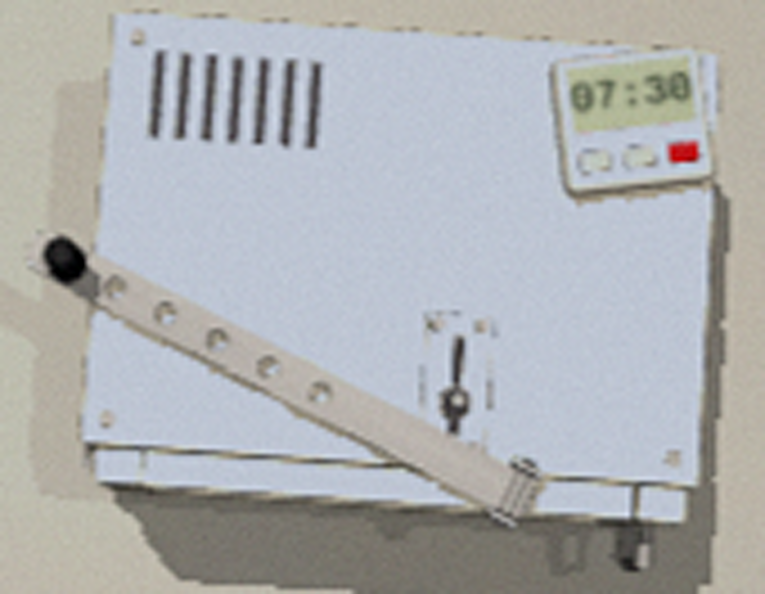

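View pics/sidez.png

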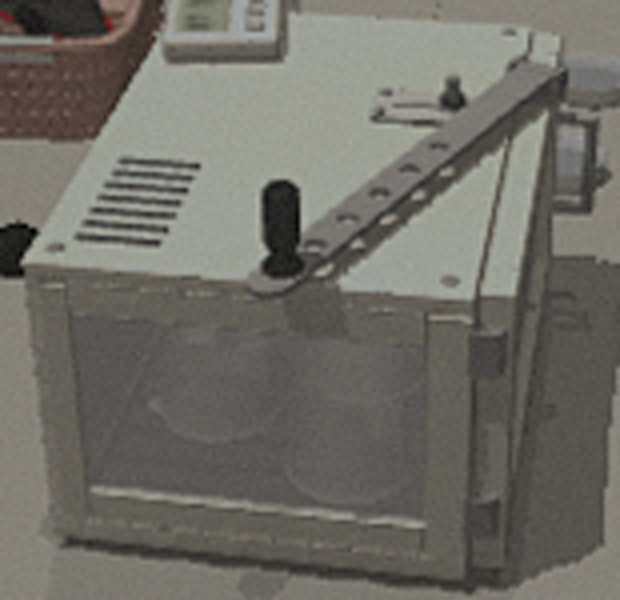

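The zooms show five clear holes, the knob top at (65,255) top zoom and (282,188) side zoom, and the peg at about (456,395) and (453,80). The peg sits forward of the slot's middle. I'll fit all of this in one least-squares solve.

```bash
cat > fit.py <<'E'
from h import *
from scipy.optimize import least_squares
T=snapshot("top");S=snapshot("side")
def up(p,k,o): return [(p[0]+.5)/k-.5+o[0],(p[1]+.5)/k-.5+o[1]]
t=[up(p,4.5,(264,182)) for p in [(113,13),(83,442),(697,485),(115,285),(165,312),(217,340),(267,365),(320,391),(65,255),(456,393)]]
s=[up(p,4,(245,175)) for p in [(28,265),(475,298),(315,245),(347,218),(378,192),(409,167),(439,145),(282,186),(453,78)]]
def world(p,L):
    c,q=np.cos(p[2]),np.sin(p[2]);L=np.array(L)
    return np.c_[p[0]+c*L[:,0]-q*L[:,1],p[1]+q*L[:,0]+c*L[:,1],L[:,2]]
def pts(p):
    a=p[3];pin=np.array([-.109,.134-.19])
    st=lambda x,z:[pin[0]+x*np.cos(a),pin[1]+x*np.sin(a),z]
    co=[[.1,.14,.165],[-.1,.14,.165],[-.1,-.14,.165]]
    ho=[st(x,.1795) for x in(.201,.175,.149,.123,.097)]
    kn=[st(.225,.2195)];pg=[[-.062+p[4],-.028,.186]]
    return world(p,co+ho+kn+pg),world(p,co[:2]+ho+kn+pg)
def sh(s,d):
    s=dict(s);M=np.array(s["world_from_camera"]).copy();M[:3,3]+=d;s["world_from_camera"]=M;return s
def f(p,full=False):
    A,B=pts(p)
    e=np.r_[(proj(sh(T,np.r_[p[5:7],0]),A)-t),(proj(sh(S,p[7:10]),B)-s)]
    if full:return e
    return np.r_[e.ravel(),p[5:]/.003]
if __name__=="__main__":
    q=least_squares(f,[.48,-.25,-.05,.5,0]+[0]*5,loss="soft_l1",x_scale=.01);p=q.x
    print(np.round(p,4));print(np.round(f(p,1),1).tolist())
    np.save("p.npy",p)
    kn=world(p,[[-.109+.225*np.cos(p[3]),-.056+.225*np.sin(p[3]),.2055]]);print("knob",kn,"peg",world(p,[[-.062+p[4],-.028,.186]]),"hinge",world(p,[[-.109,.134,0]]),"pin",world(p,[[-.109,-.056,0]]))
E
python3 fit.py
```

```text
[ 5.3110e-01 -2.6830e-01 -6.3200e-02  1.1603e+00 -6.5000e-03  6.0000e-04
 -0.0000e+00 -6.0000e-04  0.0000e+00  1.9000e-03]
[[-0.5, -0.8], [-0.8, 0.4], [0.4, -0.1], [-0.1, 0.2], [0.2, 0.1], [0.1, -0.3], [0.5, 0.1], [0.2, 0.2], [-0.9, -0.8], [0.5, 0.6], [-1.2, -0.6], [0.6, 0.4], [0.1, -0.4], [0.3, -0.2], [0.5, 0.2], [0.3, 0.5], [0.0, 0.3], [-0.3, -0.3], [-0.6, -0.3]]
knob [[ 0.52142161 -0.1170652   0.2055    ]] peg [[ 0.46101619 -0.29190651  0.186     ]] hinge [[ 0.4307837  -0.12766796  0.        ]] pin [[ 0.41877796 -0.31728827  0.        ]]
```

The fit is consistent, with residuals of about 0.5 px. The peg sits 6.5 mm forward of the slot's middle, which gives a door angle of about 0.61, and the bar's world yaw is about 1.10. Next I approach above the knob.

Careful with the scale: turns go in shares of 90 degrees. That gives: -0.11 rad / 1.5708 = -0.07.

```bash
python3 -m crank '{"moves":[[0,0,0,0,0,-0.04,0.06],[0,0,0,0,0,-0.04,0.06],[0,0,0,0,0,-0.04,0.06]]}'
python3 -m crank '{"moves":[[0,0,0,0.0302,-0.0245,0,0.06],[0,0,0,0.0302,-0.0245,0,0.06],[0,0,0,0.0302,-0.0245,0,0.06],[0,0,0,0.0302,-0.0245,0,0.06],[0,0,0,0.0302,-0.0245,0,0.06]]}'
python3 -m crank '{"moves":[[0,0,0,0.0302,-0.0245,0,0.06],[0,0,0,0.0302,-0.0245,0,0.06],[0,0,0,0.0302,-0.0245,0,0.06],[0,0,0,0.0302,-0.0245,0,0.06],[0,0,0,0.0302,-0.0245,0,0.06]]}'
python3 -m crank '{"moves":[[0,0,0,0.0302,-0.0245,0,0.06],[0,0,0,0.0302,-0.0245,0,0.06],[0,0,0,0.0302,-0.0245,0,0.06],[0,0,0,0.0302,-0.0245,0,0.06],[0,0,0,0.0302,-0.0245,0,0.06]]}'
python3 -m crank '{"moves":[[0,0,-0.07,0,0,0,0.06],[0,0,-0.07,0,0,0,0.06],[0,0,-0.07,0,0,0,0.06],[0,0,-0.07,0,0,0,0.06],[0,0,-0.07,0,0,0,0.06]]}'
python3 -m crank '{"moves":[[0,0,-0.07,0,0,0,0.06],[0,0,-0.0637,0,0,0,0.06],[0,0,0,0,0,0,0.06]]}'
cat > go.py <<'E'
import sys
from h import *
from scipy.spatial.transform import Rotation as R
def need(goal,rpy):
    s=get_state();M=R.from_euler("xyz",s["tool_rot"])
    print("t",round(s["t"],2),"pos",np.round(s["tool_pos"],4),"rot",np.round(s["tool_rot"],3),"F",np.round(s["contact_force"],1),"gap",round(s["finger_gap"],4),"tool d",np.round(M.inv().apply(np.array(goal)-s["tool_pos"]),4),"rv",np.round((M.inv()*R.from_euler("xyz",rpy)).as_rotvec(),3))
if __name__=="__main__":
    a=list(map(float,sys.argv[1:]));need(a[:3],[np.pi,0,a[3]])
E
python3 go.py .5214 -.1171 .1875 1.097
```

```text
t: 1.35
tool_pos: [0.2141, -0.6131, 0.3262]
tool_rot: [-3.14, -0.0, 0.336]
contact_force: [-0.2, -0.1, -0.2]
finger_gap: 0.0774
gripper_force: 0.0
t: 1.77
tool_pos: [0.317, -0.4467, 0.3256]
tool_rot: [3.141, -0.0, 0.335]
contact_force: [0.1, -0.6, 0.4]
finger_gap: 0.0598
gripper_force: 0.0
t: 2.18
tool_pos: [0.4192, -0.2811, 0.3257]
tool_rot: [3.141, -0.0, 0.336]
contact_force: [1.1, -0.3, -0.6]
finger_gap: 0.0601
gripper_force: 0.0
t: 2.6
tool_pos: [0.5215, -0.1155, 0.3258]
tool_rot: [3.141, -0.001, 0.336]
contact_force: [0.1, -0.3, 0.2]
finger_gap: 0.0595
gripper_force: 0.0
t: 3.02
tool_pos: [0.5208, -0.1172, 0.3255]
tool_rot: [3.142, -0.0, 0.892]
contact_force: [0.6, -0.5, -0.3]
finger_gap: 0.06
gripper_force: 0.0
t: 3.27
tool_pos: [0.5207, -0.1174, 0.3255]
tool_rot: [-3.142, -0.0, 1.097]
contact_force: [1.0, -0.6, 0.5]
finger_gap: 0.0595
gripper_force: 0.0
t 3.27 pos [ 0.5207 -0.1174  0.3255] rot [-3.142 -0.     1.097] F [ 1.  -0.6  0.5] gap 0.0595 tool d [0.0006 0.0004 0.138 ] rv [-0. -0.  0.]
```

```bash
python3 -m crank '{"moves":[[0,0,0,0.0006,0.0004,0.036,0.06],[0,0,0,0,0,0.036,0.06],[0,0,0,0,0,0.036,0.05],[0,0,0,0,0,0.02,0.04],[0,0,0,0,0,0.01,0.03]]}'
python3 -m crank '{"moves":[[0,0,0,0,0,0,0.025],[0,0,0,0,0,0,0.015],[0,0,0,0,0,0,0.005],[0,0,0,0,0,0,0.005],[0,0,0,0,0,0,0.005]]}' 20
python3 - <<'E'
from h import *
s=snapshot("side");cv2.imwrite("pics/g.png",cv2.resize(s["image"][100:340,240:440],None,fx=2.5,fy=2.5))
E
python3 go.py .5214 -.1171 .1875 1.097
```

```text
t: 3.68
tool_pos: [0.5194, -0.1162, 0.1836]
tool_rot: [-3.136, 0.0, 1.093]
contact_force: [0.3, -0.2, -1.1]
finger_gap: 0.0436
gripper_force: 0.0
t: 4.1
tool_pos: [0.5224, -0.1175, 0.1893]
tool_rot: [3.138, -0.0, 1.095]
contact_force: [0.4, 0.2, -0.6]
finger_gap: 0.0155
gripper_force: 20.0
t 4.15 pos [ 0.5223 -0.1174  0.189 ] rot [ 3.139 -0.     1.096] F [0.7 1.4 0.8] gap 0.0153 tool d [-0.0002 -0.0009  0.0015] rv [ 0.003 -0.    -0.001]
```

View pics/g.png

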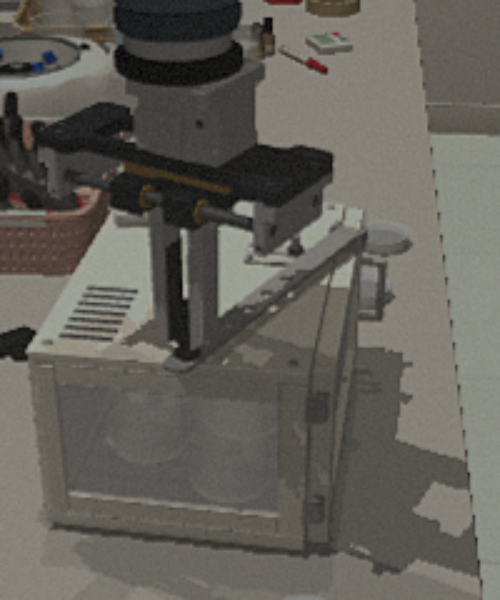

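The side view shows both fingers straddling the knob, with a 15.5 mm gap and 20 N grip. Next I plan the lift, swing and push paths.

```bash
cat > plan.py <<'E'
import sys
from h import *
from fit import world
p=np.load("p.npy");H=.0305
def knob(th,b,ph):
    h=.225*np.cos(ph)-H*np.sin(ph)
    L=[-.109-.19*np.sin(th)+h*np.cos(b),.134-.19*np.cos(th)+h*np.sin(b),.1775+.225*np.sin(ph)+H*np.cos(ph)-.019]
    return world(p,[L])[0],b+p[2]
def rows(a,b,n):
    prev=knob(*a)
    for i in range(1,n+1):
        q=knob(*(np.array(a)+(np.array(b)-a)*i/n));y=prev[1]
        d=q[0]-prev[0];X=np.array([np.cos(y),np.sin(y),0]);Y=np.array([np.sin(y),-np.cos(y),0])
        print(i,np.round([-(q[1]-y),d@X,d@Y,-d[2]],4));prev=q
    print("end",np.round(prev[0],4),round(prev[1],3))
if __name__=="__main__":
    rows([0,1.16,0],[0,1.16,.35],5)
    rows([0,1.16,.35],[.05,0,.35],15)
    rows([.05,0,.35],[.63,-.04,.35],12)
E
python3 plan.py
```

```text
1 [-0.     -0.0027 -0.     -0.0157]
2 [-0.     -0.0038  0.     -0.0154]
3 [-0.     -0.0048 -0.     -0.0151]
4 [-0.     -0.0059 -0.     -0.0148]
5 [-0.     -0.0069  0.     -0.0143]
end [ 0.5105 -0.1385  0.2643] 1.097
1 [ 0.0773 -0.0009  0.0149 -0.    ]
2 [ 0.0773 -0.0009  0.015  -0.    ]
3 [ 0.0773 -0.0009  0.015  -0.    ]
4 [ 0.0773 -0.001   0.015  -0.    ]
5 [ 0.0773 -0.001   0.015  -0.    ]
6 [ 0.0773 -0.001   0.0151 -0.    ]
7 [ 0.0773 -0.0011  0.0151 -0.    ]
8 [ 0.0773 -0.0011  0.0151 -0.    ]
9 [ 0.0773 -0.0011  0.0152 -0.    ]
10 [ 0.0773 -0.0012  0.0152 -0.    ]
11 [ 0.0773 -0.0012  0.0153 -0.    ]
12 [ 0.0773 -0.0012  0.0153 -0.    ]
13 [ 0.0773 -0.0012  0.0153 -0.    ]
14 [ 0.0773 -0.0012  0.0154 -0.    ]
15 [ 0.0773 -0.0012  0.0154 -0.    ]
end [ 0.6098 -0.3291  0.2643] -0.063
1 [ 0.0033 -0.0092 -0.     -0.    ]
2 [ 0.0033 -0.0091 -0.0004 -0.    ]
3 [ 0.0033 -0.0091 -0.0008 -0.    ]
4 [ 0.0033 -0.009  -0.0012 -0.    ]
5 [ 0.0033 -0.0089 -0.0016 -0.    ]
6 [ 0.0033 -0.0088 -0.002  -0.    ]
7 [ 0.0033 -0.0086 -0.0024 -0.    ]
8 [ 0.0033 -0.0085 -0.0028 -0.    ]
9 [ 0.0033 -0.0083 -0.0032 -0.    ]
10 [ 0.0033 -0.0081 -0.0036 -0.    ]
11 [ 0.0033 -0.008  -0.0039 -0.    ]
12 [ 0.0033 -0.0077 -0.0043 -0.    ]
end [ 0.5092 -0.2945  0.2643] -0.103
```

```bash
python3 -m crank '{"moves":[[0,0,0,-0.0027,0,-0.0157,0.005],[0,0,0,-0.0038,0,-0.0154,0.005],[0,0,0,-0.0048,0,-0.0151,0.005],[0,0,0,-0.0059,0,-0.0148,0.005],[0,0,0,-0.0069,0,-0.0143,0.005]]}'
python3 -m crank '{"moves":[[0,0,0,0,0,0,0.005],[0,0,0,0,0,0,0.005]]}'
python3 go.py .5105 -.1385 .2643 1.097
```

```text
t: 4.67
tool_pos: [0.5107, -0.1376, 0.2636]
tool_rot: [3.141, -0.003, 1.096]
contact_force: [1.6, 2.4, -1.0]
finger_gap: 0.0154
gripper_force: 20.0
t: 4.83
tool_pos: [0.5111, -0.138, 0.2635]
tool_rot: [3.14, -0.002, 1.095]
contact_force: [2.6, 5.9, 1.4]
finger_gap: 0.0154
gripper_force: 20.0
t 4.83 pos [ 0.5111 -0.138   0.2635] rot [ 3.140e+00 -2.000e-03  1.095e+00] F [2.6 5.9 1.4] gap 0.0154 tool d [-0.0007 -0.0003 -0.0008] rv [ 0.002 -0.002 -0.002]
```

Scaled: 0.0773 rad / 1.5708 = 0.0492.

```bash
python3 -m crank '{"moves":[[0,0,0.0492,-0.0009,0.015,0,0.005],[0,0,0.0492,-0.0009,0.015,0,0.005],[0,0,0.0492,-0.0009,0.015,0,0.005],[0,0,0.0492,-0.001,0.015,0,0.005],[0,0,0.0492,-0.001,0.015,0,0.005]]}'
python3 -m crank '{"moves":[[0,0,0.0492,-0.001,0.0151,0,0.005],[0,0,0.0492,-0.0011,0.0151,0,0.005],[0,0,0.0492,-0.0011,0.0151,0,0.005],[0,0,0.0492,-0.0011,0.0152,0,0.005],[0,0,0.0492,-0.0012,0.0152,0,0.005]]}'
python3 -m crank '{"moves":[[0,0,0.0492,-0.0012,0.0153,0,0.005],[0,0,0.0492,-0.0012,0.0153,0,0.005],[0,0,0.0492,-0.0012,0.0153,0,0.005],[0,0,0.0492,-0.0012,0.0154,0,0.005],[0,0,0.0492,-0.0012,0.0154,0,0.005]]}'
python3 -m crank '{"moves":[[0,0,0,0,0,0,0.005],[0,0,0,0,0,0,0.005]]}'
python3 go.py .6098 -.3291 .2643 -.063
python3 - <<'E'
from h import *
s=snapshot("top");t=snapshot("side")
a=cv2.resize(s["image"][180:320,260:440],(540,420));b=cv2.resize(t["image"][170:310,250:400],(450,420))
cv2.imwrite("pics/sw.png",cv2.resize(np.hstack([a,b]),None,fx=.8,fy=.8))
E
```

```text
t: 5.25
tool_pos: [0.5688, -0.1856, 0.2615]
tool_rot: [-3.141, -0.001, 0.706]
contact_force: [1.5, 2.7, 1.1]
finger_gap: 0.0153
gripper_force: 20.0
t: 5.67
tool_pos: [0.6035, -0.253, 0.2612]
tool_rot: [-3.141, 0.0, 0.32]
contact_force: [3.2, 0.9, 1.6]
finger_gap: 0.0155
gripper_force: 20.0
t: 6.08
tool_pos: [0.6101, -0.3295, 0.2611]
tool_rot: [-3.141, 0.001, -0.067]
contact_force: [2.3, 0.5, 1.3]
finger_gap: 0.0152
gripper_force: 20.0
t: 6.25
tool_pos: [0.6096, -0.3293, 0.2613]
tool_rot: [-3.141, 0.001, -0.063]
contact_force: [2.6, 0.5, -0.1]
finger_gap: 0.0153
gripper_force: 20.0
t 6.25 pos [ 0.6096 -0.3293  0.2613] rot [-3.141e+00  1.000e-03 -6.300e-02] F [ 2.6  0.5 -0.1] gap 0.0153 tool d [ 0.0002 -0.0002 -0.003 ] rv [-0.001  0.001 -0.   ]
```

View pics/sw.png

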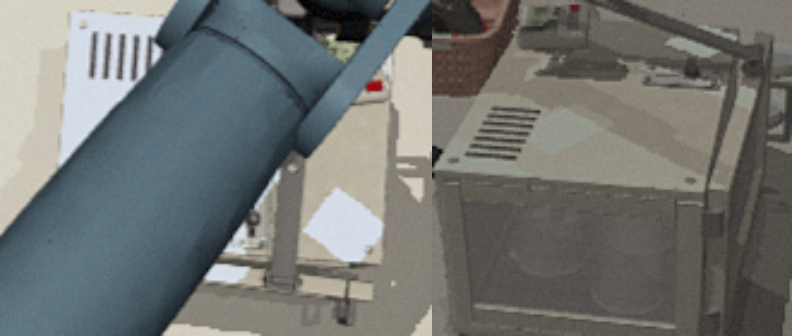

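The door is ajar and the bar points back with its tilt kept. The peg now lies left of the bar in the top view, and the arm partly hides the bar. Next is the push.

Scaled: 0.0033 rad / 1.5708 = 0.0021.

```bash
python3 -m crank '{"moves":[[0,0,0.0021,-0.0092,0,0,0.005],[0,0,0.0021,-0.0091,-0.0004,0,0.005],[0,0,0.0021,-0.0091,-0.0008,0,0.005],[0,0,0.0021,-0.009,-0.0012,0,0.005],[0,0,0.0021,-0.0089,-0.0016,0,0.005]]}'
python3 -m crank '{"moves":[[0,0,0.0021,-0.0088,-0.002,0,0.005],[0,0,0.0021,-0.0086,-0.0024,0,0.005],[0,0,0.0021,-0.0085,-0.0028,0,0.005],[0,0,0.0021,-0.0083,-0.0032,0,0.005],[0,0,0.0021,-0.0081,-0.0036,0,0.005]]}'
python3 -m crank '{"moves":[[0,0,0.0021,-0.008,-0.0039,0,0.005],[0,0,0.0021,-0.0077,-0.0043,0,0.005],[0,0,0,0,0,0,0.005],[0,0,0,0,0,0,0.005]]}'
python3 go.py .5092 -.2945 .2643 -.103
python3 - <<'E'
from plan import *
rows([.63,-.04,.336],[.63,-.04,.13],5)
E
```

```text
t: 6.77
tool_pos: [0.564, -0.3216, 0.263]
tool_rot: [3.141, -0.001, -0.08]
contact_force: [3.9, 0.9, -0.3]
finger_gap: 0.0155
gripper_force: 20.0
t: 7.18
tool_pos: [0.5233, -0.3041, 0.263]
tool_rot: [3.141, -0.001, -0.097]
contact_force: [4.4, -0.3, 1.8]
finger_gap: 0.0152
gripper_force: 20.0
t: 7.52
tool_pos: [0.5089, -0.2944, 0.2629]
tool_rot: [3.142, -0.0, -0.103]
contact_force: [4.0, -0.3, 0.1]
finger_gap: 0.0155
gripper_force: 20.0
t 7.52 pos [ 0.5089 -0.2944  0.2629] rot [ 3.142 -0.    -0.103] F [ 4.  -0.3  0.1] gap 0.0155 tool d [ 0.0003  0.0001 -0.0014] rv [ 0. -0. -0.]
1 [-0.      0.0041 -0.      0.0084]
2 [-0.      0.0037  0.      0.0086]
3 [-0.      0.0034  0.      0.0087]
4 [-0.      0.003   0.      0.0089]
5 [-0.      0.0026 -0.      0.009 ]
end [ 0.5273 -0.2964  0.2179] -0.103
```

```bash
python3 -m crank '{"moves":[[0,0,0,0.0041,0,0.0084,0.005],[0,0,0,0.0037,0,0.0086,0.005],[0,0,0,0.0034,0,0.0087,0.005],[0,0,0,0.003,0,0.0089,0.005],[0,0,0,0.0026,0,0.009,0.005]]}'
python3 -m crank '{"moves":[[0,0,0,0,0,0,0.005],[0,0,0,0,0,0,0.005]]}'
python3 go.py .5273 -.2964 .2179 -.103
python3 - <<'E'
from h import *
s=snapshot("top");t=snapshot("side")
cv2.imwrite("pics/t2.png",s["image"]);cv2.imwrite("pics/s2.png",t["image"])
a=cv2.resize(s["image"][220:325,330:435],(400,400),interpolation=2);b=cv2.resize(t["image"][165:240,325:400],(400,400),interpolation=2)
cv2.imwrite("pics/low.png",np.hstack([a,b]))
E
```

```text
t: 8.03
tool_pos: [0.5259, -0.2962, 0.2173]
tool_rot: [-3.141, 0.002, -0.103]
contact_force: [3.2, 0.1, -0.0]
finger_gap: 0.0156
gripper_force: 20.0
t: 8.2
tool_pos: [0.5254, -0.296, 0.2175]
tool_rot: [-3.14, 0.002, -0.103]
contact_force: [4.2, -0.6, 0.7]
finger_gap: 0.0157
gripper_force: 20.0
t 8.2 pos [ 0.5254 -0.296   0.2175] rot [-3.14e+00  2.00e-03 -1.03e-01] F [ 4.2 -0.6  0.7] gap 0.0157 tool d [ 0.0019  0.0002 -0.0004] rv [-0.001  0.002 -0.   ]
```

View pics/low.png

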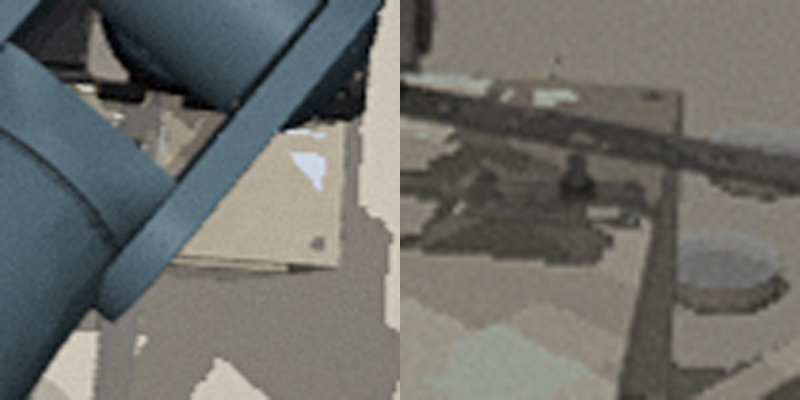

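Run:
```python
import cv2,numpy as np
from plan import *
t=cv2.imread("pics/s2.png")[175:215,320:390].astype(float)
g=np.clip((t-20)*2.2,0,255).astype(np.uint8)
cv2.imwrite("pics/s2z.png",cv2.resize(g,None,fx=11,fy=11,interpolation=2))
# state from measured grip
from scipy.optimize import fsolve
s=get_state();q=fsolve(lambda v:knob(*v)[0]-s["tool_pos"],[.63,-.04,.13]);print("th,b,ph",q)
th,b,ph=q
def bar(x,z=0):return [-.109-.19*np.sin(th)+(x*np.cos(ph)-z*np.sin(ph))*np.cos(b),.134-.19*np.cos(th)+(x*np.cos(ph)-z*np.sin(ph))*np.sin(b),.1775+x*np.sin(ph)+z*np.cos(ph)]
S=snapshot("side")
from fit import sh
S2=sh(S,p[7:10])
print("hole",bar(.149,-.002),"peg",-.062+p[4],-.028)
P=world(p,[bar(x,.002) for x in(.097,.123,.149,.175,.201)]+[[-.062+p[4],-.028,.186]])
print(np.round((proj(S2,P)-[320,175]+.5)*11-.5))
```

```text
th,b,ph [ 0.63557805 -0.04436373  0.13762429]
hole [np.float64(-0.07407207222201309), np.float64(-0.025456164612182842), np.float64(0.195960259170523)] peg -0.06845000354704431 -0.028
[[739. 210.]
 [594. 180.]
 [450. 150.]
 [307. 120.]
 [165.  91.]
 [416. 212.]]
```

View pics/s2z.png

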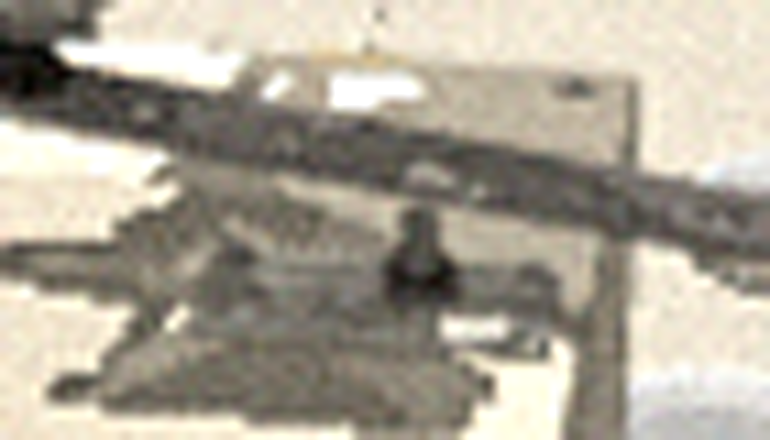

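The enhanced side view shows holes at about (145,108), (290,140) and (432,172), with the peg at (418,210–260). The middle hole is about 2.5 mm door-side of the peg, so the knob sits about 3 mm off along the pads. I'll correct y slightly and lower to just above contact.

```bash
python3 -m crank '{"moves":[[0,0,0,0.001,0.001,0.004,0.005],[0,0,0,0.0012,0.001,0.004,0.005],[0,0,0,0.0012,0.0007,0.004,0.005],[0,0,0,0,0,0,0.005],[0,0,0,0,0,0,0.005]]}'
python3 - <<'E'
from plan import *
from scipy.optimize import fsolve
s=get_state();print(s["t"],np.round(s["tool_pos"],4),s["contact_force"])
q=fsolve(lambda v:knob(*v)[0]-s["tool_pos"],[.63,-.04,.1]);print(q)
t=snapshot("side");cv2.imwrite("pics/s3.png",t["image"])
g=np.clip((t["image"][175:215,320:390].astype(float)-20)*2.2,0,255).astype(np.uint8)
cv2.imwrite("pics/s3z.png",cv2.resize(g,None,fx=11,fy=11,interpolation=2))
E
```

```text
t: 8.87
tool_pos: [0.5286, -0.2994, 0.2065]
tool_rot: [-3.141, 0.001, -0.103]
contact_force: [3.4, -0.5, 0.7]
finger_gap: 0.0152
gripper_force: 20.0
8.9667 [ 0.5289 -0.2995  0.2071] [ 3.34776411 -0.44453455  0.17591444]
[ 0.63494949 -0.0555901   0.08095515]
```

View pics/s3z.png

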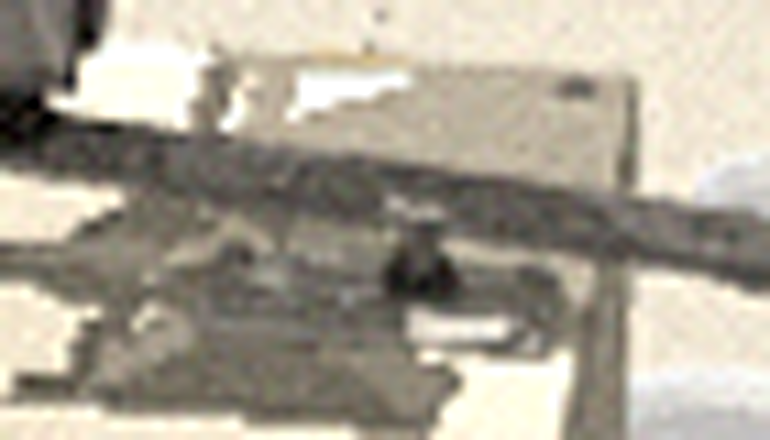

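The middle hole shows at about (410,205) and the peg at 418, so the hole is about 1 mm past it. I'll back up 1 mm, then feel downward.

```bash
python3 -m crank '{"moves":[[0,0,0,-0.001,0,0.001,0.005],[0,0,0,0,0,0.001,0.005],[0,0,0,0,0,0,0.005]]}'
python3 -m crank '{"moves":[[0,0,0,0.0003,0,0.001,0.005],[0,0,0,0,0,0,0.005]]}'
python3 -m crank '{"moves":[[0,0,0,0.0003,0,0.001,0.005],[0,0,0,0,0,0,0.005]]}'
```

```text
t: 9.27
tool_pos: [0.5278, -0.2993, 0.205]
tool_rot: [-3.142, 0.0, -0.103]
contact_force: [4.2, -0.6, 1.1]
finger_gap: 0.0154
gripper_force: 20.0
t: 9.43
tool_pos: [0.5282, -0.2994, 0.204]
tool_rot: [-3.142, 0.0, -0.103]
contact_force: [4.5, -0.2, 1.0]
finger_gap: 0.0154
gripper_force: 20.0
t: 9.6
tool_pos: [0.5285, -0.2994, 0.203]
tool_rot: [-3.142, 0.0, -0.103]
contact_force: [4.1, -0.3, 0.8]
finger_gap: 0.0156
gripper_force: 20.0
```

```bash
python3 -m crank '{"moves":[[0,0,0,0.0002,0,0.001,0.005],[0,0,0,0,0,0,0.005]]}'; python3 go.py .5286 -.2994 .19 -.103
```

```text
t: 9.77
tool_pos: [0.5287, -0.2994, 0.2019]
tool_rot: [-3.141, 0.0, -0.103]
contact_force: [4.3, -1.3, 0.1]
finger_gap: 0.0156
gripper_force: 20.0
t 9.77 pos [ 0.5287 -0.2994  0.2019] rot [-3.141  0.    -0.103] F [ 4.3 -1.3  0.1] gap 0.0156 tool d [-0.0001  0.      0.0119] rv [-0.  0. -0.]
```

```bash
python3 -m crank '{"moves":[[0,0,0,0.0002,0,0.001,0.005],[0,0,0,0,0,0,0.005],[0,0,0,0,0,0,0.005]]}'|sed -n '1,2p;4p'; python3 -m crank '{"moves":[[0,0,0,0.0002,0,0.001,0.005],[0,0,0,0,0,0,0.005],[0,0,0,0,0,0,0.005]]}'|sed -n '1,2p;4p'
```

```text
t: 10.02
tool_pos: [0.5288, -0.2995, 0.2011]
contact_force: [4.5, -0.9, 0.5]
t: 10.27
tool_pos: [0.5291, -0.2995, 0.2001]
contact_force: [3.6, -1.3, 0.6]
```

```bash
python3 -m crank '{"moves":[[0,0,0,0.0002,0,0.001,0.005],[0,0,0,0,0,0,0.005],[0,0,0,0,0,0,0.005]]}'|sed -n '1,2p;4p'; python3 -m crank '{"moves":[[0,0,0,0.0002,0,0.001,0.005],[0,0,0,0,0,0,0.005],[0,0,0,0,0,0,0.005]]}'|sed -n '1,2p;4p'
python3 - <<'E'
from plan import *
from fit import sh
from scipy.optimize import fsolve
t=snapshot("side");cv2.imwrite("pics/s4.png",t["image"])
S=sh(t,p[7:10]);s=get_state()
th,b,ph=fsolve(lambda v:knob(*v)[0]-s["tool_pos"],[.63,-.04,.06]);print(th,b,ph)
ms=models.masks_of("side","stay");print([m["score"] for m in ms]);M=ms[0]["region"]
def edges(th,b,ph):
    def bar(x,y,z):
        h=x*np.cos(ph)-z*np.sin(ph)
        return [-.109-.19*np.sin(th)+h*np.cos(b)-y*np.sin(b),.134-.19*np.cos(th)+h*np.sin(b)+y*np.cos(b),.1775+x*np.sin(ph)+z*np.cos(ph)]
    xs=np.linspace(.03,.2,8)
    return [proj(S,world(p,[bar(x,y,z) for x in xs])) for y,z in((-.01,.002),(.01,-.002))]
cols=np.arange(330,376,5)
lo=[(np.nonzero(M[:,c])[0].min(),np.nonzero(M[:,c])[0].max()) if M[:,c].any() else None for c in cols];print([tuple(map(int,x)) if x else x for x in lo])
for f in(ph,ph-.02,ph-.04):
    E=edges(th-.015,b,f);print(round(f,3),[np.round(np.interp(cols,e[::-1,0] if e[0,0]>e[-1,0] else e[:,0],e[::-1,1] if e[0,0]>e[-1,0] else e[:,1]),1).tolist() for e in E])
E
```

```text
t: 10.52
tool_pos: [0.5293, -0.2995, 0.1991]
contact_force: [3.8, -0.3, 1.5]
t: 10.77
tool_pos: [0.5294, -0.2995, 0.1981]
contact_force: [3.9, -0.6, 0.4]
0.6423951878590742 -0.05900411923174415 0.04087068396662285
[]Traceback (most recent call last):
  File "<stdin>", line 7, in <module>
IndexError: list index out of range
```

```bash
python3 -m crank '{"moves":[[0,0,0,0.0002,0,0.0015,0.005],[0,0,0,0,0,0,0.005],[0,0,0,0,0,0,0.005]]}'|sed -n '1,2p;4p'; python3 -m crank '{"moves":[[0,0,0,0.0002,0,0.0015,0.005],[0,0,0,0,0,0,0.005],[0,0,0,0,0,0,0.005]]}'|sed -n '1,2p;4p'
python3 -m crank '{"moves":[[0,0,0,0.0002,0,0.0015,0.005],[0,0,0,0,0,0,0.005],[0,0,0,0,0,0,0.005]]}'|sed -n '1,2p;4p'
python3 - <<'E'
from h import *
t=snapshot("side");cv2.imwrite("pics/s5.png",t["image"])
g=np.clip((t["image"][175:225,315:390].astype(float)-20)*2.2,0,255).astype(np.uint8)
a=cv2.imread("pics/s3.png")
cv2.imwrite("pics/s5z.png",cv2.resize(g,None,fx=10,fy=10,interpolation=2))
E
```

```text
t: 11.22
tool_pos: [0.5296, -0.2996, 0.1965]
contact_force: [4.3, -0.7, 0.5]
t: 11.47
tool_pos: [0.5298, -0.2995, 0.195]
contact_force: [4.2, -0.8, 0.3]
t: 11.72
tool_pos: [0.53, -0.2996, 0.1935]
contact_force: [4.4, -0.4, 0.6]
```

View pics/s5z.png

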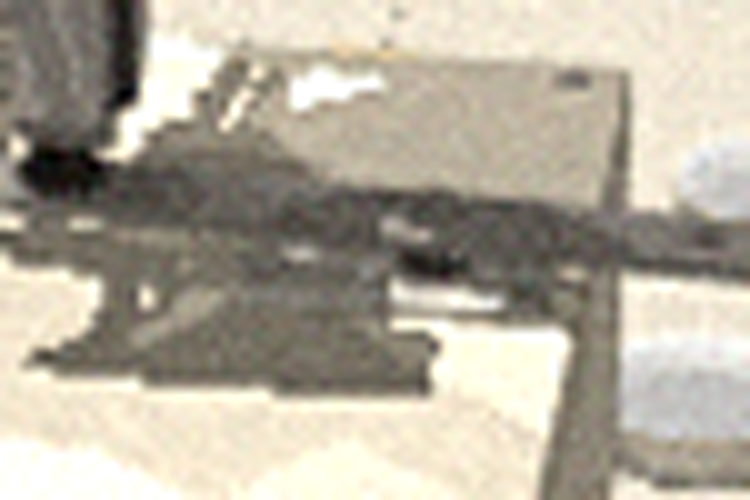

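The bar looks nearly level and lower than the peg tip, with no vertical load, so the hole is probably over the peg. The bright spot at (405,230) is ambiguous, so I'll test by easing the door shut 1 mm at a time and watching Fx.

```bash
for i in 1; do python3 -m crank '{"moves":[[0,0,0,0.001,0,0,0.005],[0,0,0,0,0,0,0.005],[0,0,0,0,0,0,0.005]]}'|sed -n '1,2p;4p'; done; python3 -m crank '{"moves":[[0,0,0,0.001,0,0,0.005],[0,0,0,0,0,0,0.005],[0,0,0,0,0,0,0.005]]}'|sed -n '1,2p;4p'
python3 - <<'E'
import cv2,numpy as np
np.set_printoptions(linewidth=200)
for n in("s2","s3","s5"): print(n);print(cv2.cvtColor(cv2.imread(f"pics/{n}.png"),6)[188:207,346:366])
E
```

```text
t: 12.02
tool_pos: [0.5312, -0.2997, 0.1937]
contact_force: [3.2, -1.0, 1.1]
t: 12.27
tool_pos: [0.5319, -0.2997, 0.1935]
contact_force: [2.2, -0.1, 0.6]
s2
[[ 76  64  62  62  65  58  63  63  64  63  60  60  61  61  63  57  57  57  61  68]
 [ 59  49  61  58  61  63  58  58  59  60  56  59  70  63  54  50  55  60  59  60]
 [ 67  63  53  60  55  53  55  62  60  63  61  87  95  91  75  64  57  59  62  59]
 [102  89  80  81  75  68  69  61  55  50  62  78  77  84  95  74  63  70  63  61]
 [102 105 104 109 111 104  97  83  79  69  70  65  60  62  61  67  73  91  70  65]
 [ 70  79  86  94 104 104 105 103 105 106  97  83  72  73  76  71  77  66  56  56]
 [ 71  68  60  74  93  97  98  99 106 108  78  54  58  72  99 103  95  88  81  78]
 [ 66  77  67  78  76  76  82  92 102 105  73  55  56  62  95 103 100 105 105 103]
 [ 73  69  71  81  78  80  77  78  78  97  80  54  56  63  99 106 100  99 101 102]
 [ 89  76  87  81  90  80  82  82  83  80  55  51  60  57  91 105 105 104 101 100]
 [ 89  90  91  88  92  84  89  82  78  58  48  55  58  50  54  89  99  98  98  96]
 [ 74  75  74  74  73  70  74 
[... 3096 characters left out ...]
98  70  63  62  60  64  57  61  64]
 [ 70  61  57  56  63  59  54  63  60  62  66  65  61  58  58  68  58  61  56  61]
 [ 89  73  71  70  65  68  68  68  63  43  42  46  55  47  70  56  63  61  61  59]
 [ 72  67  71  67  71  79  78  76  62  46  33  34  41  36  41  46  65  67  67  60]
 [ 67  63  63  63  63  83  74  63  77  62  53  44  44  36  54  55  64  74  76  66]
 [ 68  68  68  64  73  67  63  64 115  97  82  82  83  77  78  81  63  63  61  64]
 [ 78  69  71  74  75  75  77  72 122 127 118 121 122 127 130 124 104  88  91  76]
 [ 73  73  70  76  72  77  65  66  89 103 103 114 117 121 131 127 134 128 124  85]
 [ 65  63  65  67  72  74  70  68  89  96  96  95  97  99  84  81  81  77  69  64]]
```

```bash
python3 -m crank '{"moves":[[0,0,0,0.0007,0,0,0.005],[0,0,0,0,0,0,0.005],[0,0,0,0,0,0,0.005]]}'|sed -n '1,2p;4p'; python3 -m crank '{"moves":[[0,0,0,0.0007,0,0,0.005],[0,0,0,0,0,0,0.005],[0,0,0,0,0,0,0.005]]}'|sed -n '1,2p;4p'
python3 -m crank '{"moves":[[0,0,0,0,0,0,0.005],[0,0,0,0,0,0,0.005],[0,0,0,0,0,0,0.005]]}'|sed -n '1,2p;4p'
```

```text
t: 12.52
tool_pos: [0.5321, -0.2997, 0.1933]
contact_force: [-0.7, 1.0, 0.0]
t: 12.77
tool_pos: [0.5324, -0.2996, 0.1931]
contact_force: [-5.8, 1.1, 0.6]
t: 13.02
tool_pos: [0.5324, -0.2996, 0.1931]
contact_force: [-4.5, 1.8, 0.3]
```

Fx has reversed and the tool is stopped, so the peg is in the hole and bearing. I'll ease back about 0.8 mm and then lower to level.

```bash
python3 -m crank '{"moves":[[0,0,0,-0.0009,0,0,0.005],[0,0,0,0,0,0,0.005],[0,0,0,0,0,0,0.005]]}'|sed -n '1,2p;4p'; python3 -m crank '{"moves":[[0,0,0,0.0001,0,0.001,0.005],[0,0,0,0,0,0,0.005],[0,0,0,0,0,0,0.005]]}'|sed -n '1,2p;4p'; python3 -m crank '{"moves":[[0,0,0,0,0,0.001,0.005],[0,0,0,0,0,0,0.005],[0,0,0,0,0,0,0.005]]}'|sed -n '1,2p;4p'
```

```text
t: 13.27
tool_pos: [0.5323, -0.2996, 0.1933]
contact_force: [-2.4, 2.0, 0.1]
t: 13.52
tool_pos: [0.5325, -0.2997, 0.1925]
contact_force: [-3.7, 1.6, 0.3]
t: 13.77
tool_pos: [0.5326, -0.2998, 0.1915]
contact_force: [-3.6, 2.1, -0.1]
```

```bash
python3 -m crank '{"moves":[[0,0,0,-0.0005,0,0.001,0.005],[0,0,0,0,0,0,0.005],[0,0,0,0,0,0,0.005]]}'|sed -n '1,2p;4p'; python3 -m crank '{"moves":[[0,0,0,0,0,0.001,0.005],[0,0,0,0,0,0,0.005],[0,0,0,0,0,0,0.005]]}'|sed -n '1,2p;4p'; python3 -m crank '{"moves":[[0,0,0,0,0,0.001,0.005],[0,0,0,0,0,0,0.005],[0,0,0,0,0,0,0.005]]}'|sed -n '1,2p;4p'
```

```text
t: 14.02
tool_pos: [0.5326, -0.2999, 0.1909]
contact_force: [-2.3, 1.4, 0.7]
t: 14.27
tool_pos: [0.5327, -0.3, 0.1899]
contact_force: [-0.1, 0.9, 1.7]
t: 14.52
tool_pos: [0.5327, -0.3001, 0.189]
contact_force: [2.0, -0.3, 2.6]
```

```bash
python3 -m crank '{"moves":[[0,0,0,0.0003,0,0.0007,0.005],[0,0,0,0,0,0,0.005],[0,0,0,0,0,0,0.005]]}'|sed -n '1,2p;4p'; python3 -m crank '{"moves":[[0,0,0,0,0,0,0.005],[0,0,0,0,0,0,0.005]]}' 8|sed -n '1,2p;4p'; python3 -m crank '{"moves":[[0,0,0,0,0,0,0.02],[0,0,0,0,0,0,0.025],[0,0,0,0,0,0,0.03],[0,0,0,0,0,0,0.035],[0,0,0,0,0,0,0.035]]}'|sed -n '1,2p;4,5p'
```

```text
t: 14.77
tool_pos: [0.5328, -0.3001, 0.1882]
contact_force: [1.1, 0.5, 2.0]
t: 14.93
tool_pos: [0.5328, -0.3, 0.1881]
contact_force: [1.2, 0.2, 1.6]
t: 15.35
tool_pos: [0.5323, -0.2998, 0.1876]
contact_force: [-0.0, 1.0, 0.6]
finger_gap: 0.035
```

Released. I'll retreat straight up, then well out of the way, and check the result in both cameras.

```bash
python3 -m crank '{"moves":[[0,0,0,0,0,-0.015,0.035],[0,0,0,0,0,-0.03,0.035],[0,0,0,0,0,-0.04,0.035],[0,0,0,0,0,-0.04,0.035],[0,0,0,0,0,-0.01,0.035]]}' | sed -n '1,2p;4p'
python3 -m crank '{"moves":[[0,0,0,0,0.04,0,0.035],[0,0,0,0,0.04,0,0.035],[0,0,0,0,0.04,0,0.035],[0,0,0,0,0.04,0,0.035],[0,0,0,0,0.04,0,0.035]]}' | sed -n '1,2p;4p'
python3 -m crank '{"moves":[[0,0,0,-0.03,0.02,0,0.035],[0,0,0,-0.03,0.02,0,0.035],[0,0,0,-0.03,0.02,0,0.035],[0,0,0,-0.03,0.02,0,0.035],[0,0,0,-0.03,0.02,0,0.035]]}' | sed -n '1,2p;4p'
python3 - <<'E'
from plan import *
from fit import sh
from scipy.optimize import brentq
pg=np.array([-.062+p[4],-.028])
# hole contact on door side edge: hole centre 1 mm rearward of peg
f=lambda th:np.hypot(pg[0]+.001+.109+.19*np.sin(th),pg[1]-.134+.19*np.cos(th))-.149
th=brentq(f,.3,.9);pin=np.array([-.109-.19*np.sin(th),.134-.19*np.cos(th)]);v=(pg-pin)/np.linalg.norm(pg-pin);print("pred th",th)
for c,d in(("top",np.r_[p[5:7],0]),("side",p[7:10])):
    s=snapshot(c);cv2.imwrite(f"pics/end_{c}.png",s["image"]);S=sh(s,d)
    P=[list(pin+v*x)+[z] for x,z in((.097,.1795),(.123,.1795),(.149,.1795),(.175,.1795),(.201,.1795),(.225,.2195),(.225,.1895))]
    q=proj(S,world(p,P));print(c,np.round(q,1).tolist())
    ms=models.masks_of(c,"stay");
    for m in ms[:1]:
        ys,xs=np.nonzero(m["region"]);print(m["score"],np.round(m["centre"],1),xs.min(),xs.max(),ys.min(),ys.max())
    g=cv2.cvtColor(s["image"],6)
    # knob: dark blob centroid near predicted
    x,y=np.round(q[5:7].mean(0)).astype(int);w=g[y-12:y+13,x-12:x+13];b=np.argwhere(w<35);print("knob blob",b.mean(0)[::-1]+[x-12,y-12],b.min(0)[::-1]+[x-12,y-12],b.max(0)[::-1]+[x-12,y-12],len(b))
    if c=="side":
        n,A=0,None
        x,y=np.round(q[2]).astype(int);np.set_printoptions(linewidth=200);print(x-8,y-6);print(g[y-6:y+7,x-8:x+9])
E
```

```text
t: 15.77
tool_pos: [0.5344, -0.3014, 0.3311]
contact_force: [-0.0, -0.4, 1.2]
t: 16.18
tool_pos: [0.5113, -0.5005, 0.3225]
contact_force: [0.2, -0.0, 0.1]
t: 16.6
tool_pos: [0.3507, -0.5834, 0.3224]
contact_force: [-0.6, -0.2, 0.6]
pred th 0.6004836535181259
top [[362.8, 295.1], [364.0, 282.2], [365.2, 269.3], [366.4, 256.5], [367.6, 243.7], [370.4, 229.4], [369.1, 231.4]]
0.94 [362.2 289.7] 353 374 224 346
knob blob [369.74509804 232.2745098 ] [366 228] [374 236] 51
side [[383.1, 198.9], [369.8, 197.8], [356.8, 196.8], [343.8, 195.8], [331.0, 194.8], [318.9, 175.5], [319.2, 189.3]]
0.84 [370.9 197.4] 310 437 176 206
knob blob [319.95555556 184.57777778] [316 176] [323 194] 45
349 191
[[160 157 161 155 154 158 157 157 159 157 159 153 156 155 161 155 154]
 [158 158 157 153 158 157 156 158 155 155 154 163 158 155 159 153 160]
 [157 156 157 158 159 162 160 159 146 139 149 162 159 157 160 160 158]
 [142 144 141 140 147 150 156 129 104 109 109 146 158 159 158 154 157]
 [110 113 112 113 110 115 115  87  74  78  63 125 137 136 139 137 138]
 [115 116 118 119 117 113 106  76  57  63  55  99 112 114 117 110 117]
 [117 115 119 114 118 118  89  70  74  69  69  83 108 113 115 117 118]
 [112 112 110 110 116 117 106 101  97  99 113 123 122 121 122 119 123]
 [ 63  75  72  73  83  90  88 103  96 105 108 113 111 113 113 114 110]
 [ 60  61  64  69  69  67  66  66  63  52  53  56  61  73  69  70  76]
 [ 74  68  79  73  75  67  51  49  47  51  48  56  63  67  75  73  69]
 [ 88  93  94  86  81  65  53  48  50  43  45  55  57  68  75  77  71]
 [153 150 143 133 138 111  95 100  99  99  94  93  86  82  69  60  63]]
```

The stay lies where the model predicts: the knob is within about 1 px in both views, and the peg tip shows above the bar at about (358,196). The arm is clear, so I'm handing in.

```bash
python3 -m crank '{"moves":[[0,0,0,0,0,0,0.035],[0,0,0,0,0,0,0.035]]}' | head -4; python3 -c "
from rig import r
print(r.close_job())"
```

```text
t: 17.07
tool_pos: [0.3536, -0.5821, 0.3229]
tool_rot: [-3.142, -0.0, -0.101]
contact_force: [0.1, 0.1, -0.1]
the job is handed in; nothing more can be done
None
```

The job is handed in with no verdict returned: the door is propped open at about 0.60 rad (predicted, not measured), the stay's middle hole is over the peg with the bar down, the knob is released, and the arm is clear.

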